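# Pin the tube clamp's drawbar and hold the clamp open

## Robot

A 6-joint arm with a two-finger parallel gripper is mounted at the origin on the work surface. World frame = base frame: x ahead of the robot, y to its left, z up, the work surface at z = 0. Lengths are in mm, angles in rad, forces in N, time in s.
With the tool pointing down it reaches from about 275 to 775 mm from the base axis. Payload 14.6 kg.
Tool frame: the origin (TCP) lies on the centre line of the jaws, within the pads' length; the fingertips stand 25 mm ahead of it and the grasp point (between the pads) lies 6 mm ahead of it (ctrl.tcp_to_tips is the distance from the TCP to the fingertips, in mm); x points along the fingers, y is the direction in which the jaws open and shut, and the axes are right-handed (so a half turn about x gives the same grasp; the last joint's range is limited). The gripper opens to 85 mm and grips with 20 to 120 N. Pads are 22 mm wide; open, the fingers measure 114 mm over their backs; the gripper's body (76 mm by 85 mm) begins 54 mm behind the grasp point. The pads swing forward as they close: fully open they stand 13 mm farther back than shut.
Start: joints at [1.127, 0.263, -0.048, 1.259, 0, 1.415], TCP at [149.526, 503.26, 256.278] pointing down, gripper open.
Joint ranges: [-2.65, 2.65], [-0.89, 1.7], [-1.18, 1.37], [-2.13, 2.11], [-1.35, 1.29], [-3.14, 3.14]. Speed limits (rad/s): [1.89, 1.89, 2.57, 2.79, 3.14, 3.14].

## Interface

Orientations are given as a rotation vector (axis times angle).
In Python, from bench import read_state, vision, ctrl gives the robot as it stands.
- The arm moves only by the shell command python3 -m inch 'ROWS' [FORCE]. ROWS is JSON, a list of rows, each an object of numbers: "x", "y", "z": the shift along the world's x, y, z in units of 30 mm (1.0 is 30 mm); "ax", "ay", "az": the turn, a rotation vector about the world's x, y, z in units of 5 degrees (1.0 is 5 degrees); "grip": the finger opening in mm, from 0 to 85.4. A call has 1 to 8 rows; each row shifts and turns the commanded pose from where the row before left it; what a row does not reach is not made up. A row lasts 1/12 s, in which the tool goes at most 41.7 mm and 7.16 degrees, less where a joint would pass 70% of its speed; a pose out of reach is approached as far as the arm can. A call is refused whole if a number of a shift passes 1 or a number of a turn 1, either way. A call with a gripper value outside its range is refused whole. The fingers move at their own pace and stop on an object; FORCE is the grip in N (left out, the last holds). Time passes only in rows, so rows that do not move let the fingers close. It gives the time, the measured TCP pose, the force and the opening at its end, in the units of the state.
- read_state(): the state, without advancing time (a new reading comes with each control period).
- vision.snapshot(name): name is "scene" or "top" or "wrist"; returns a dict with "img" (480x640x3 uint8, red, green, blue), "K" (3x3 intrinsics, pixels), "R" (3x3) and "t" (3): a world point X has camera coordinates R X + t. Camera axes: x right, y down, z forward; pixel columns grow to the right and rows downward; lengths in mm; the calibration is good to about 2 mm. A picture is of the moment at which its call begins. There is no depth.
- ctrl.close_job(): hands the job in, once; it reports no verdict.
The state is a dict: "time_s": time; "joint_pos": joint angles; "qd": joint speeds; "effort": joint torques, N m; "tcp_pos": TCP position; "eef_rot": TCP orientation; "ft_force": force on the tool from outside, world axes, zero at the start; "ft_torque": the same for the moment, N m; "finger_gap": finger opening in mm.
Only numpy, scipy, OpenCV 4.12 (cv2) and the standard library are available. Lean on these libraries where they do the work, as an engineer would, in place of code of your own. Each camera call takes 0.05 s, during which the arm holds its last target. There are 200 camera calls.

## Task

Put the orange-headed pin down through the aligned holes of the tube clamp's steel fork and the brass drawbar's lug until its flange sits fully on the fork. Then take the blue cross handle and pull the sprung jaw open until its red pointer stands within the green band, and keep it there: finish while holding the handle, with the jaw drawn through the pin. Leave everything else on the bench where it is.

Things in the scene. Friction and masses are not known exactly. Their poses are not given: they have to be found in the camera images.
- clamp: Tube clamp fixed to the bench: white base plate 300 (x) x 160 (y) x 12 mm. Origin on the bench surface; the plate runs from x = -140 to +160 mm. Its -x axis is the pulling direction and points roughly towards the robot. A row of five capped tubes (tops 112 mm above the bench, fixed) stands at x = +87 mm. Drawbar guide at x = -78 mm (top at 50 mm); dark spring barrels at y = -42 and +42 mm, x = -62 to 0 mm (tops at 36 mm).
- jaw: Sprung jaw that slides along the clamp's -x by 0 to 55 mm. Same origin and axes as the clamp when closed (its start). The spring resists with about 4 N at the start of travel, rising 1.4 N per 10 mm, and pulls it shut when let go. It carries the steel fork: two horizontal plates 40 x 40 x 8 mm, one above the other, with a 12 mm space between (24 to 32 and 44 to 52 mm above the bench).
- fork_hole (a point): Centre of the fork's hole at the top face of the upper plate, 52 mm above the bench, 30 mm to -x of the jaw's origin. Vertical hole, 13 mm diameter with a 3 mm chamfer, through both plates; the base plate lies 40 mm below this point. Moves with the jaw.
- pointer (a point): Tip of the red pointer blade (2 mm wide) at the -y side of the jaw, at 19 mm height. Moves with the jaw.
- mark: Green band on the clamp's scale, 10 mm long in the pulling direction and 22 mm wide, its x axis parallel to the clamp's x. Origin at its middle, 13.5 mm above the bench, level sideways with the pointer. It lies 22 to 42 mm in the clamp's -x direction from the pointer at the start and is fixed for the run. The pointer passes above it.
- drawbar: Brass drawbar, 16 mm wide, that slides along the clamp's -x by 0 to 65 mm on its own, drawn home by a weak spring of about 1 N; same origin and axes as the clamp when home (its start). Its lug (8 mm thick) lies between the fork plates, hole in line with the fork's at the start. It moves the jaw only when the pin joins them (up to 3 mm of play). Carries the blue cross handle.
- lug_hole (a point): Centre of the lug's 13 mm vertical hole (3 mm chamfer) at the lug's top face, 42 mm above the bench. Moves with the drawbar.
- handle (a point): Middle of the top face of the blue cross handle, 90 mm above the bench. The handle is a bar 76 mm long across the pull (clamp's y), 16 mm thick in the pull direction (x) and 30 mm tall (60 to 90 mm above the bench), on an 18 mm wide stem; 105 mm to -x of the lug hole. Moves with the drawbar.
- pin: Headed pin, 67 mm long, 50 g, upright. Origin at the lower tip, z up along the pin. Steel shank 10 mm diameter, 34 mm long, the lowest 6 mm a cone; above it a steel flange 24 mm across and 5 mm thick (underside 34 mm above the tip); above that an orange round grip 16 mm across, 28 mm tall, up to the top. Starts upright in its stand with the tip 11 mm above the bench. Seated in the fork, its tip is 34 mm below the fork's top face.
- pin_stand: White block 60 x 60 x 45 mm fixed to the bench, origin under its centre, with a vertical 14 mm through hole in the middle in which the pin stands.
- rack_a: Bystander, to be left alone: blue rack of blue-capped tubes, 76 x 120 mm, 103 mm tall, loose; origin on the bench under its middle.
- rack_b: Bystander, to be left alone: a second such rack, 76 x 120 mm, 103 mm tall, loose; origin on the bench under its middle.
- beaker: Bystander, to be left alone: glass beaker, 68 mm across, 75 mm tall, loose; origin on the bench under its middle.
- bottle: Bystander, to be left alone: glass bottle with blue cap, 70 mm across, 170 mm tall, loose; origin on the bench under its middle.
- jar: Bystander, to be left alone: amber jar with white cap, 56 mm across, 70 mm tall, loose; origin on the bench under its middle.
- tip_box: Bystander, to be left alone: blue box with clear lid, 120 x 85 x 65 mm tall, loose; origin on the bench under its middle.
- pen: Bystander, to be left alone: white marker pen with blue cap, 130 mm long, 14 mm thick, lying loose; origin on the bench under its middle.

How it is judged:
By the outcome, as a careful person would: the job done as asked, in the order asked, and still so for the second after the job is handed in, while the arm keeps its last pose, push and grip.
It also fails if it takes over 56 s, if anything falls off the work surface, if the arm or the gripper's body presses on something with over 40 N, if the wrist force passes 120 N, or if a joint passes its speed limit or range.

## Working session

There is one attempt and no reset: what is moved stays moved. The work goes in short steps, Python scripts to look and compute and a shell command to move; the robot and the scene stay as the last step left them, time stands still between calls to the robot, and variables do not carry over. Pictures are saved under pics/ and viewed, about 8 in all and at most 12, crops included, and the job is handed in when it is done.

```bash
mkdir -p pics; ls; python3 - <<'E'
from bench import read_state, vision, ctrl
import cv2
s=read_state();print(s['time_s'],s['tcp_pos'],s['eef_rot'],s['finger_gap'],ctrl.tcp_to_tips)
ims=[]
import pickle
d={}
for n in("scene","top","wrist"):
    v=vision.snapshot(n);d[n]=v
    cv2.imwrite(f'pics/{n}0.png',v['img'][:,:,::-1]);print(n,v['K'].tolist() if hasattr(v['K'],'tolist') else v['K'],v['R'],v['t'])
pickle.dump(d,open('d0.pkl','wb'))
E
```

```text
pics
0.0 [149.42667127 503.01931501 255.82891869] [ 0.22595193  1.55918585 -0.2275357 ] 85.17728335770066 25.0
scene [[503.06756987916907, 0.0, 321.9366675077598], [0.0, 503.06756987916907, 248.1015032495434], [0.0, 0.0, 1.0]] [[-0.52148587  0.8531738  -0.01212217]
 [ 0.52073676  0.30697159 -0.7966189 ]
 [-0.67593322 -0.42173796 -0.6043603 ]] [ 254.85831553 -224.6420793  1533.89278224]
top [[527.1824866194582, 0.0, 313.97193656440675], [0.0, 527.1824866194582, 243.45229271344854], [0.0, 0.0, 1.0]] [[ 0.02032079 -0.99974934 -0.00939797]
 [-0.98104174 -0.01812678 -0.19294695]
 [ 0.19272823  0.01314064 -0.98116418]] [  16.91623717  522.05313377 1195.74870454]
wrist [[372.40295467103897, 0.0, 316.0813706983793], [0.0, 372.40295467103897, 241.508778188887], [0.0, 0.0, 1.0]] [[ 2.83706185e-01  9.58911147e-01 -4.60835371e-04]
 [ 9.07870929e-01 -2.68450518e-01  3.22032135e-01]
 [ 3.08676492e-01 -9.17808875e-02 -9.46728626e-01]] [-524.70576394  -42.4150404   380.37138801]
```

View pics/top0.png

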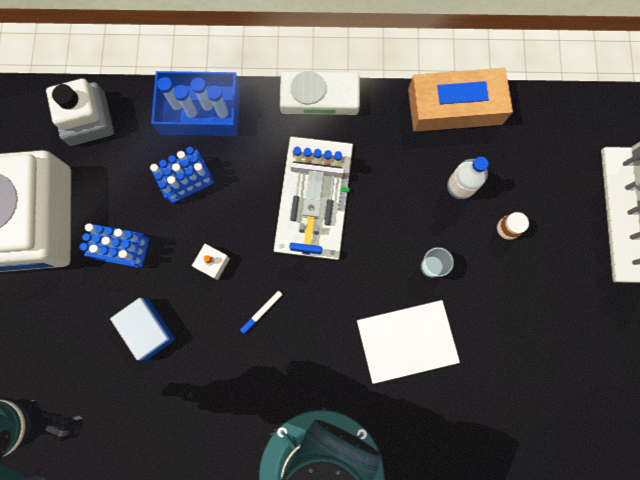

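View pics/scene0.png

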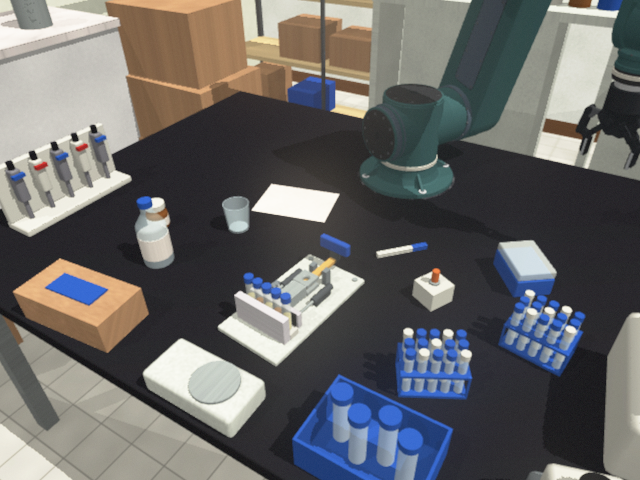

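The top view shows the clamp plate (about 275–352, 138–258) with its handle near (305,248), fork hole near (311,208) and green band near (345,190). The pin stand is at (210,261), with the racks left of and above it and the pen at (262,312). The scene view shows the same layout. Next I'll measure.

```bash
cat > h.py <<'E'
import numpy as np,cv2,pickle
from bench import read_state, vision, ctrl
from scipy.spatial.transform import Rotation as Ro
def ray(v,px):
    R=np.array(v['R']);d=R.T@np.linalg.inv(v['K'])@np.array([*px,1.]);return -R.T@v['t'],d/np.linalg.norm(d)
def onz(v,px,z):
    o,d=ray(v,px);return o+d*(z-o[2])/d[2]
def tri(v1,p1,v2,p2):
    a,d=ray(v1,p1);b,e=ray(v2,p2);s=np.linalg.lstsq(np.c_[d,-e],b-a,rcond=None)[0]
    P,Q=a+d*s[0],b+e*s[1];return (P+Q)/2,np.linalg.norm(P-Q)
def proj(v,X):
    c=np.array(v['R'])@X+v['t'];p=np.array(v['K'])@c;return p[:2]/p[2]
def blobs(img,lo,hi,roi=None,mina=4):
    h=cv2.cvtColor(img,cv2.COLOR_RGB2HSV);m=cv2.inRange(h,lo,hi)
    if roi: 
        k=np.zeros_like(m);x0,y0,x1,y1=roi;k[y0:y1,x0:x1]=1;m=m*k
    n,l,s,c=cv2.connectedComponentsWithStats(m)
    return [(c[i].round(2).tolist(),s[i].tolist()) for i in range(1,n) if s[i][4]>=mina],m
E
python3 - <<'E'
from h import *
d=pickle.load(open('d0.pkl','rb'));T,S=d['top'],d['scene']
for n,v,roi in(('top',T,(180,230,240,290)),('scene',S,(410,250,460,310))):
    print(n,'orange',blobs(v['img'],(3,130,120),(18,255,255),roi)[0])
for n,v,roi in(('top',T,(265,225,360,265)),('scene',S,(310,225,360,265))):
    b,m=blobs(v['img'],(105,120,60),(125,255,255),roi);print(n,'blue',b)
    c=np.argwhere(m)[:,::-1].astype(np.float32);print(cv2.boxPoints(cv2.minAreaRect(c)).tolist())
for n,v,roi in(('top',T,(270,130,360,265)),('scene',S,(220,230,370,360))):
    print(n,'green',blobs(v['img'],(45,120,40),(85,255,255),roi)[0],'red',blobs(v['img'],(0,150,80),(3,255,255),roi)[0])
a=T['img'][125:270,255:375];b=S['img'][220:365,210:375]
o=np.hstack([cv2.resize(a,None,fx=3,fy=3,interpolation=2),cv2.resize(b,(0,0),fx=2.5,fy=3,interpolation=2)])
cv2.imwrite('pics/c1.png',o[:,:,::-1])
E
```

```text
top orange [([207.28, 258.74], [204, 255, 8, 8, 46])]
scene orange [([435.29, 274.43], [432, 268, 9, 14, 91])]
top blue [([305.61, 247.95], [290, 243, 32, 11, 243])]
[[289.17071533203125, 250.46340942382812], [290.07318115234375, 242.34146118164062], [321.57318115234375, 245.84146118164062], [320.67071533203125, 253.96340942382812]]
scene blue [([335.85, 244.67], [320, 233, 31, 24, 366])]
[[316.8066101074219, 242.84307861328125], [322.1716003417969, 231.34674072265625], [352.8832702636719, 245.67886352539062], [347.5182800292969, 257.1752014160156]]
top green [([345.18, 188.9], [341, 187, 9, 5, 39])] red [([343.5, 175.5], [343, 175, 2, 2, 4])]
scene green [] red []
```

View pics/c1.png

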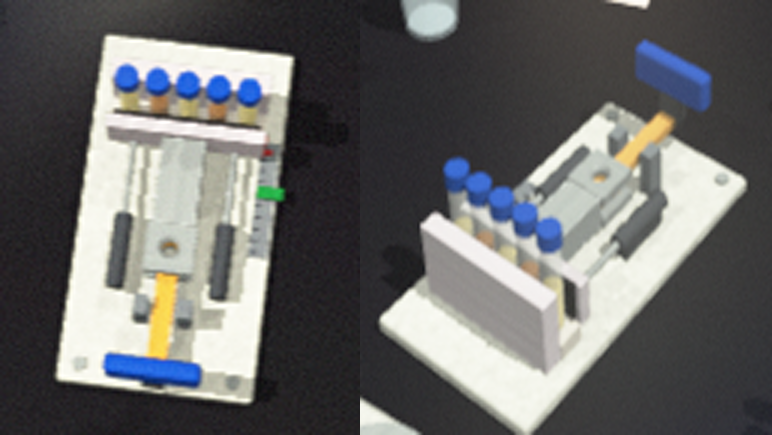

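The close-up shows the fork hole near top pixel (311,207), the brass bar running down to the handle, the red pointer at (343.5,175.5), and the green band at (345,189).

```bash
python3 - <<'E'
from h import *
d=pickle.load(open('d0.pkl','rb'));T,S=d['top'],d['scene']
np.set_printoptions(precision=2,suppress=True)
P,e=tri(T,(207.28,258.74),S,(435.29,274.43));print('pin grip mid',P,e,onz(T,(207.28,258.74),66))
H,e=tri(T,(305.61,247.95),S,(335.85,244.67));print('handle',H,e,onz(T,(305.61,247.95),85))
F=onz(T,(311.2,207),52);print('fork',F)
g=onz(T,(345.18,188.9),13.5);r=onz(T,(343.5,175.5),19);print('green',g,'red',r)
a=onz(T,(289.6,246.4),80);b=onz(T,(321.1,249.9),80);print('yaw handle',np.degrees(np.arctan2(*(-(b-a)[[0]],-(b-a)[[1]])))) 
# plate corners from the crop
c=[onz(T,(255+x/3,125+y/3),12) for x,y in((106,37),(293,57),(250,402),(58,380))]
print(np.array(c)); 
for i,j in((3,0),(2,1)): w=c[j]-c[i];print('yaw x-edge',np.degrees(np.arctan2(w[1],w[0])),np.linalg.norm(w))
print('centre',np.mean(c,0))
s=read_state();print(Ro.from_rotvec(s['eef_rot']).as_matrix())
E
```

```text
pin grip mid [477.93 273.69  66.57] 1.0973728786409793 [477.83 274.33  66.  ]
handle [505.3   46.65  76.03] 1.8630382714297005 [504.06  45.57  85.  ]
fork [610.26  35.48  52.  ]
green [668.61 -47.23  13.5 ] red [701.54 -42.49  19.  ]
yaw handle [5.38]
[[803.    93.23  12.  ]
 [787.68 -65.19  12.  ]
 [491.95 -32.28  12.  ]
 [507.11 123.63  12.  ]]
yaw x-edge -5.867155967806743 297.44186494329944
yaw x-edge -6.349299843701145 297.5622239799544
centre [647.44  29.85  12.  ]
[[-0.    0.28  0.96]
 [-0.    0.96 -0.28]
 [-1.   -0.   -0.  ]]
```

```bash
python3 -m inch '[{"x":0.68,"y":-0.48,"az":-1},{"x":0.68,"y":-0.48,"az":-1},{"x":0.68,"y":-0.48,"az":-1},{"x":0.68,"y":-0.48,"az":-1},{"x":0.68,"y":-0.48,"az":-1},{"x":0.68,"y":-0.48,"az":-1},{"x":0.68,"y":-0.48,"az":-1},{"x":0.68,"y":-0.48,"az":-1}]'; python3 -m inch '[{"x":0.68,"y":-0.48,"az":-1},{"x":0.68,"y":-0.48,"az":-1},{"x":0.68,"y":-0.48,"az":-1},{"x":0.68,"y":-0.48,"az":-1},{"x":0.68,"y":-0.48,"az":-1},{"x":0.68,"y":-0.48,"az":-1},{"x":0.68,"y":-0.48,"az":-1},{"x":0.68,"y":-0.48,"az":-1}]';python3 -m inch '[{},{}]'
python3 - <<'E'
from h import *
np.set_printoptions(precision=3,suppress=True)
v=vision.snapshot('wrist');pickle.dump(v,open('w1.pkl','wb'));cv2.imwrite('pics/w1.png',v['img'][:,:,::-1])
s=read_state();print(s['time_s'],s['joint_pos'],Ro.from_rotvec(s['eef_rot']).as_matrix())
print(blobs(v['img'],(3,130,120),(18,255,255),mina=30)[0],proj(v,[478,274,66.5]))
E
```

```text
0.2 [ 1.127  0.263 -0.049  1.259 -0.     1.415] [[-0.     0.285  0.959]
 [-0.001  0.959 -0.285]
 [-1.    -0.001 -0.   ]]
[] [209.025 528.842]$[0]: bad value
$[0]: bad value
$[0]: bad value
```

View pics/w1.png

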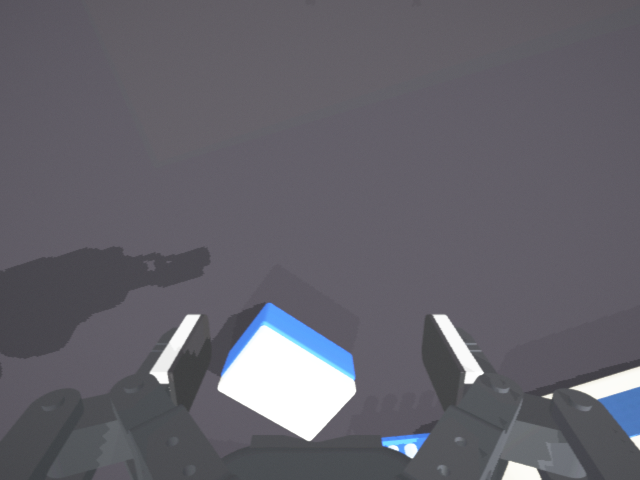

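The calls were refused, so the arm hasn't moved; the wrist picture shows only the tip box near (288,370) from the start pose. I'll try rows with every key filled in.

```bash
python3 -m inch '[{"x":0.68,"y":-0.48,"z":0,"ax":0,"ay":0,"az":-1,"grip":85}]'; python3 -m inch --help | head -20
```

```text
time_s: 0.28
tcp_pos: [168.3, 489.9, 256.0]
eef_rot: [0.292, 1.552, -0.292]
ft_force: [0.8, 1.0, 1.0]
finger_gap: 84.7invalid input: not JSON, or not a number
```

```bash
python3 -m inch '[{"x":0.68,"y":-0.48,"z":0,"ax":0,"ay":0,"az":-1,"grip":85},{"x":0.68,"y":-0.48,"z":0,"ax":0,"ay":0,"az":-1,"grip":85},{"x":0.68,"y":-0.48,"z":0,"ax":0,"ay":0,"az":-1,"grip":85},{"x":0.68,"y":-0.48,"z":0,"ax":0,"ay":0,"az":-1,"grip":85},{"x":0.68,"y":-0.48,"z":0,"ax":0,"ay":0,"az":-1,"grip":85},{"x":0.68,"y":-0.48,"z":0,"ax":0,"ay":0,"az":-1,"grip":85},{"x":0.68,"y":-0.48,"z":0,"ax":0,"ay":0,"az":-1,"grip":85},{"x":0.68,"y":-0.48,"z":0,"ax":0,"ay":0,"az":-1,"grip":85}]'; python3 -m inch '[{"x":0.68,"y":-0.48,"z":0,"ax":0,"ay":0,"az":-1,"grip":85},{"x":0.68,"y":-0.48,"z":0,"ax":0,"ay":0,"az":-1,"grip":85},{"x":0.68,"y":-0.48,"z":0,"ax":0,"ay":0,"az":-1,"grip":85},{"x":0.68,"y":-0.48,"z":0,"ax":0,"ay":0,"az":-1,"grip":85},{"x":0.68,"y":-0.48,"z":0,"ax":0,"ay":0,"az":-1,"grip":85},{"x":0.68,"y":-0.48,"z":0,"ax":0,"ay":0,"az":-1,"grip":85},{"x":0.68,"y":-0.48,"z":0,"ax":0,"ay":0,"az":-1,"grip":85},{"x":0,"y":0,"z":0,"ax":0,"ay":0,"az":0,"grip":85}]'
python3 - <<'E'
from h import *
np.set_printoptions(precision=3,suppress=True)
v=vision.snapshot('wrist');pickle.dump(v,open('w1.pkl','wb'));cv2.imwrite('pics/w2.png',v['img'][:,:,::-1])
s=read_state();print(s['time_s'],s['joint_pos'],s['tcp_pos'],Ro.from_rotvec(s['eef_rot']).as_matrix())
print(blobs(v['img'],(3,130,120),(18,255,255),mina=30)[0],proj(v,[478,274,66.5]))
E
```

```text
time_s: 0.95
tcp_pos: [334.0, 372.8, 256.2]
eef_rot: [0.839, 1.403, -0.839]
ft_force: [-0.5, 0.4, 0.5]
finger_gap: 85.0
time_s: 1.62
tcp_pos: [478.8, 270.7, 255.7]
eef_rot: [1.298, 1.148, -1.299]
ft_force: [-0.5, -0.9, -0.8]
finger_gap: 85.1
1.6667 [ 0.369  0.305  0.011  1.277 -0.     2.058] [477.27  271.658 255.735] [[-0.001  0.993 -0.117]
 [-0.    -0.117 -0.993]
 [-1.    -0.     0.   ]]
[([314.17, 214.18], [306, 202, 18, 25, 353]), ([433.83, 396.62], [429, 393, 12, 11, 42]), ([396.5, 401.61], [379, 394, 35, 16, 232])] [314.375 214.034]
```

View pics/w2.png

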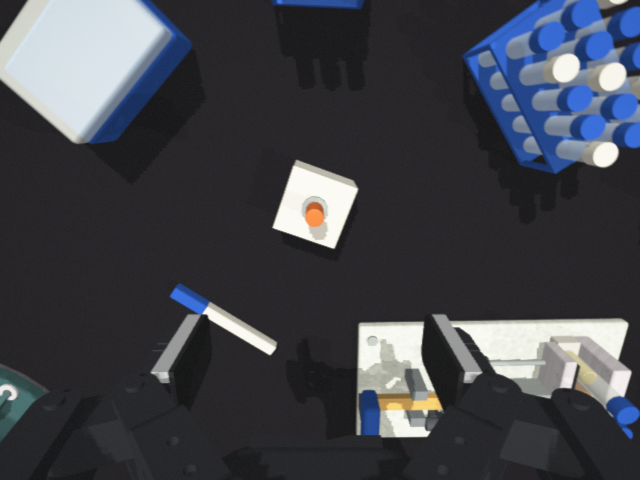

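The wrist view shows the pin head at (314,214), within 0.3 px of the prediction, and the way down is clear. I'll descend over it.

```bash
python3 -m inch '[{"x":0.02,"y":0.08,"z":-0.9,"ax":0,"ay":0,"az":0,"grip":60},{"x":0,"y":0,"z":-0.9,"ax":0,"ay":0,"az":0,"grip":60},{"x":0,"y":0,"z":-0.9,"ax":0,"ay":0,"az":0,"grip":60},{"x":0,"y":0,"z":-0.9,"ax":0,"ay":0,"az":0,"grip":60},{"x":0,"y":0,"z":-0.9,"ax":0,"ay":0,"az":0,"grip":60},{"x":0,"y":0,"z":-0.8,"ax":0,"ay":0,"az":0,"grip":60},{"x":0,"y":0,"z":-0.58,"ax":0,"ay":0,"az":0,"grip":60},{"x":0,"y":0,"z":0,"ax":0,"ay":0,"az":0,"grip":60}]'; python3 -m inch '[{"x":0,"y":0,"z":0,"ax":0,"ay":0,"az":0,"grip":5},{"x":0,"y":0,"z":0,"ax":0,"ay":0,"az":0,"grip":5},{"x":0,"y":0,"z":0,"ax":0,"ay":0,"az":0,"grip":5},{"x":0,"y":0,"z":0,"ax":0,"ay":0,"az":0,"grip":5},{"x":0,"y":0,"z":0,"ax":0,"ay":0,"az":0,"grip":5},{"x":0,"y":0,"z":0,"ax":0,"ay":0,"az":0,"grip":5}]' 40
```

```text
time_s: 2.33
tcp_pos: [474.2, 275.0, 76.9]
eef_rot: [1.288, 1.156, -1.296]
ft_force: [-0.5, -0.2, -0.7]
finger_gap: 59.9
time_s: 2.83
tcp_pos: [477.1, 275.6, 81.2]
eef_rot: [1.294, 1.153, -1.291]
ft_force: [-1.2, -0.6, 7.8]
finger_gap: 14.5
```

```bash
python3 -m inch '[{"x":0,"y":0,"z":0.2,"ax":0,"ay":0,"az":0,"grip":5},{"x":0,"y":0,"z":0.4,"ax":0,"ay":0,"az":0,"grip":5},{"x":0,"y":0,"z":0.7,"ax":0,"ay":0,"az":0,"grip":5},{"x":0,"y":0,"z":0.9,"ax":0,"ay":0,"az":0,"grip":5},{"x":0,"y":0,"z":0.9,"ax":0,"ay":0,"az":0,"grip":5},{"x":0,"y":0,"z":0.7,"ax":0,"ay":0,"az":0,"grip":5},{"x":0,"y":0,"z":0.2,"ax":0,"ay":0,"az":0,"grip":5},{"x":0,"y":0,"z":0,"ax":0,"ay":0,"az":0,"grip":5}]' 40
python3 - <<'E'
from h import *
np.set_printoptions(precision=2,suppress=True)
d={n:vision.snapshot(n) for n in('wrist','top','scene')}
pickle.dump(d,open('d1.pkl','wb'))
s=read_state();print(s['time_s'],s['tcp_pos'],s['ft_force'],s['finger_gap'])
o=np.hstack([d['wrist']['img'][200:480,120:520],cv2.resize(d['scene']['img'][170:310,360:560],None,fx=2,fy=2)])
cv2.imwrite('pics/g1.png',o[:,:,::-1])
for n in('top','scene','wrist'): print(n,blobs(d[n]['img'],(3,130,100),(18,255,255),mina=6)[0],proj(d[n],s['tcp_pos']))
E
```

```text
time_s: 3.5
tcp_pos: [477.2, 275.5, 201.8]
eef_rot: [1.295, 1.152, -1.29]
ft_force: [-0.3, 0.8, -1.3]
finger_gap: 14.4
3.65 [476.02 275.07 198.79] [-0.57  0.87 -0.65] 14.15908028922564
top [([26.72, 9.23], [0, 9, 58, 3, 74]), ([104.18, 10.09], [100, 10, 10, 2, 11]), ([127.28, 10.38], [115, 10, 23, 4, 29]), ([144.6, 11.5], [142, 11, 6, 3, 10]), ([178.29, 11.48], [149, 11, 61, 4, 93]), ([117.75, 12.5], [114, 12, 9, 2, 12]), ([127.11, 13.0], [124, 12, 8, 3, 9]), ([229.86, 13.71], [228, 12, 5, 4, 7]), ([249.76, 17.68], [227, 12, 44, 13, 269]), ([459.33, 21.1], [439, 15, 44, 13, 278]), ([487.0, 15.0], [484, 15, 7, 1, 7]), ([507.0, 15.0], [504, 15, 7, 1, 7]), ([515.0, 15.0], [512, 15, 7, 1, 7]), ([523.0, 15.0], [520, 15, 7, 1, 7]), ([139.17, 16.67], [138, 16, 3, 3, 6]), ([555.78, 17.67], [552, 16, 8, 4, 9]), ([563.14, 17.86], [561, 17, 6, 2, 7]), ([595.33, 16.77], [566, 16, 58, 4, 86]), ([632.0, 17.0], [625, 17, 15, 1, 15]), ([167.33, 19.5], [165, 18, 5, 3, 6]), ([175.0, 19.0], [173, 18, 5, 4, 9]), ([222.13, 18.93], [217, 18, 10, 3, 15]), ([573.14, 18.71], [571, 18, 6, 2, 7]), ([46.19, 21.
[... 366 characters left out ...]
 2, 25]), ([605.43, 28.86], [603, 28, 6, 2, 7]), ([455.78, 102.17], [408, 69, 105, 62, 3885]), ([307.57, 159.0], [306, 157, 4, 5, 14]), ([327.5, 161.29], [326, 160, 4, 4, 14]), ([507.05, 229.04], [501, 216, 19, 21, 104]), ([197.62, 250.46], [195, 248, 6, 6, 26])] [193.59 249.09]
scene [([584.94, 2.72], [579, 0, 12, 7, 69]), ([561.64, 123.15], [555, 121, 15, 6, 33]), ([579.94, 126.0], [575, 125, 10, 3, 18]), ([561.14, 133.29], [559, 133, 5, 2, 7]), ([569.22, 135.22], [566, 134, 8, 3, 9]), ([579.0, 137.0], [576, 136, 6, 3, 8]), ([163.12, 212.82], [158, 208, 9, 10, 51]), ([329.88, 260.5], [327, 258, 7, 5, 16])] [445.07 221.98]
wrist [([316.09, 334.15], [297, 300, 39, 67, 2199])] [312.62 347.76]
```

View pics/g1.png

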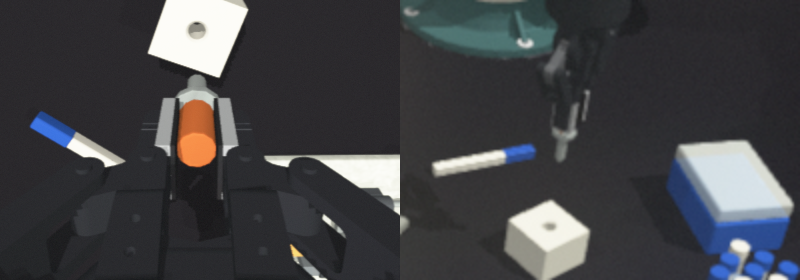

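The pin is held between the pads and hangs straight out of the stand: wrist tip at (316,278), scene tip at about (440,249). Next I'll work out the tip's offset from the TCP and measure the fork hole from the pictures.

```bash
python3 - <<'E'
from h import *
np.set_printoptions(precision=2,suppress=True)
d=pickle.load(open('d1.pkl','rb'));W,S=d['wrist'],d['scene']
print('tip',tri(W,(316,277),S,(440,249)))
for z in(125,130,135): print(z,onz(W,(316,277),z))
# orange grip axis: rows top/bottom of blob in wrist
m=blobs(W['img'],(3,130,100),(18,255,255),mina=500)[1][295:370]
ys,xs=np.nonzero(m);print(np.polyfit(ys+295,xs,1))
for z,X in((199,'tcp'),):
  print([ (y,xs[ys+295==y].mean(),np.ptp(xs[ys+295==y])+1) for y in range(300,368,8)])
# top face circle of grip (lower end of blob), approx center
print('grip top centre row~350',[onz(W,(316,350),z) for z in(190,195,200)])
print(proj(W,[478,274,197]),proj(W,[478,274,130]))
E
```

```text
tip (array([477.45, 274.47, 133.33]), np.float64(0.6579661014413835))
125 [477.08 271.12 125.  ]
130 [477.31 273.34 130.  ]
135 [477.55 275.57 135.  ]
[ -0.   316.12]
[(300, np.float64(316.5), np.int64(10)), (308, np.float64(316.0), np.int64(29)), (316, np.float64(316.0), np.int64(33)), (324, np.float64(316.0), np.int64(35)), (332, np.float64(316.0), np.int64(37)), (340, np.float64(316.0), np.int64(37)), (348, np.float64(316.0), np.int64(39)), (356, np.float64(316.0), np.int64(37)), (364, np.float64(316.0), np.int64(21))]
grip top centre row~350 [array([476.52, 267.84, 190.  ]), array([476.9 , 271.31, 195.  ]), array([477.28, 274.78, 200.  ])]
[318.08 346.88] [317.1  275.79]
```

```bash
python3 -m inch '[{"x":0.2,"y":-0.4,"z":0,"ax":0,"ay":0,"az":0.1,"grip":5},{"x":0.5,"y":-0.9,"z":0,"ax":0,"ay":0,"az":0,"grip":5},{"x":0.5,"y":-0.9,"z":0,"ax":0,"ay":0,"az":0,"grip":5},{"x":0.5,"y":-0.9,"z":0,"ax":0,"ay":0,"az":0,"grip":5},{"x":0.5,"y":-0.9,"z":0,"ax":0,"ay":0,"az":0,"grip":5},{"x":0.5,"y":-0.9,"z":0,"ax":0,"ay":0,"az":0,"grip":5},{"x":0.5,"y":-0.9,"z":0,"ax":0,"ay":0,"az":0,"grip":5},{"x":0.5,"y":-0.9,"z":0,"ax":0,"ay":0,"az":0,"grip":5}]' 40; python3 -m inch '[{"x":0.5,"y":-0.9,"z":0,"ax":0,"ay":0,"az":0,"grip":5},{"x":0.22,"y":-0.37,"z":0,"ax":0,"ay":0,"az":0,"grip":5},{"x":0,"y":0,"z":0,"ax":0,"ay":0,"az":0,"grip":5},{"x":0,"y":0,"z":0,"ax":0,"ay":0,"az":0,"grip":5},{"x":0,"y":0,"z":0,"ax":0,"ay":0,"az":0,"grip":5}]'
python3 - <<'E'
from h import *
np.set_printoptions(precision=2,suppress=True)
d={n:vision.snapshot(n) for n in('wrist','top','scene')}
pickle.dump(d,open('d2.pkl','wb'))
P=[]
for i in range(1): s=read_state();print(s['time_s'],s['tcp_pos'],s['eef_rot'],s['finger_gap'])
W=d['wrist'];p=proj(W,[610,35.5,52]);print(p, proj(W,[610,35.5,133]))
x,y=int(p[0]),int(p[1])
print('x0,y0',x-100,y-75)
cv2.imwrite('pics/f1.png',cv2.resize(W['img'][y-75:y+75,x-100:x+100],None,fx=4,fy=4,interpolation=2)[:,:,::-1])
E
```

```text
time_s: 4.32
tcp_pos: [587.5, 72.8, 198.5]
eef_rot: [1.285, 1.159, -1.288]
ft_force: [1.2, 0.5, -0.4]
finger_gap: 14.6
time_s: 4.73
tcp_pos: [608.4, 37.0, 199.2]
eef_rot: [1.286, 1.159, -1.287]
ft_force: [0.7, 0.5, -0.1]
finger_gap: 14.3
4.8833 [608.61  37.21 199.88] [ 1.29  1.16 -1.29] 14.440111895603314
[318.46 234.17] [319.17 279.58]
x0,y0 218 159
```

View pics/f1.png

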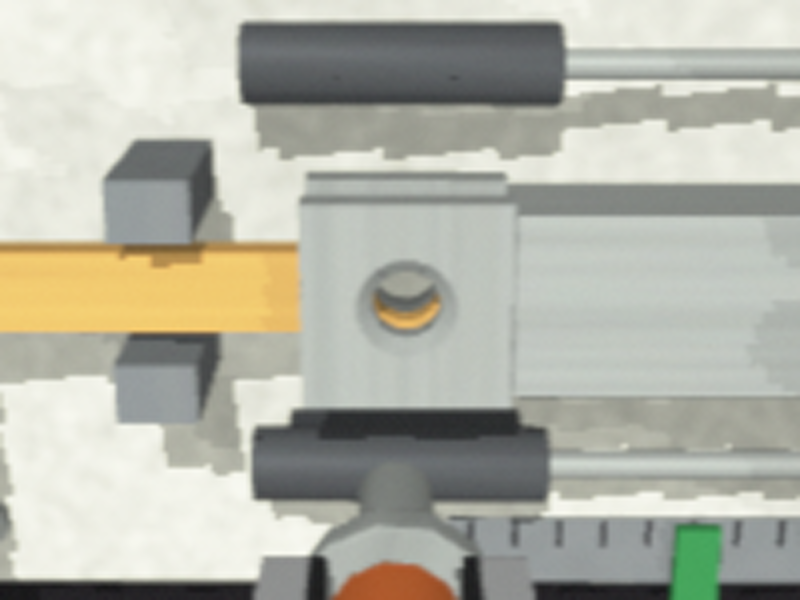

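The hole shows at crop (408,306), which is wrist pixel (320,235.5). The pin tip is at crop (396,467), pixel (317,276).

```bash
python3 - <<'E'
from h import *
np.set_printoptions(precision=2,suppress=True)
d=pickle.load(open('d2.pkl','rb'));W,S,T=d['wrist'],d['scene'],d['top']
h=onz(W,(320,235.5),52)
print('hole',h)
for z in(131,133): print('tip',onz(W,(317,275.7),z))
for p in((301,305),(517,305),(409,200),(409,410)): print(onz(W,(218+p[0]/4,159+p[1]/4),52))
# fork plate axis & rods
a=onz(W,(218+0/4,159+243/4),50);b=onz(W,(218+300/4,159+243/4),50);print('yaw bar',np.degrees(np.arctan2((b-a)[1],(b-a)[0])))
b,m=blobs(W['img'],(45,120,40),(85,255,255),mina=20);print(b,[onz(W,x[0],13.5) for x in b])
b,m=blobs(W['img'],(0,150,60),(3,255,255),(380,250,520,340),mina=3);print(b,[onz(W,x[0],19) for x in b])
E
```

```text
hole [611.04  34.34  52.  ]
tip [608.98  37.01 131.  ]
tip [609.07  37.89 133.  ]
[591.18  36.6   52.  ]
[631.3   32.43  52.  ]
[613.26  54.53  52.  ]
[609.13  13.53  52.  ]
yaw bar -5.932513387607467
[([391.27, 302.15], [385, 290, 13, 24, 261])] [array([668.26, -48.13,  13.5 ])]
[] []
```

```bash
python3 -m inch '[{"x":0.065,"y":-0.095,"z":-0.5,"ax":0,"ay":0,"az":0,"grip":5},{"x":0,"y":0,"z":-0.8,"ax":0,"ay":0,"az":0,"grip":5},{"x":0,"y":0,"z":-0.7,"ax":0,"ay":0,"az":0,"grip":5},{"x":0,"y":0,"z":-0.3,"ax":0,"ay":0,"az":0,"grip":5},{"x":0,"y":0,"z":0,"ax":0,"ay":0,"az":0,"grip":5},{"x":0,"y":0,"z":0,"ax":0,"ay":0,"az":0,"grip":5}]' 40;  python3 -m inch '[{"x":0,"y":0,"z":-0.15,"ax":0,"ay":0,"az":0,"grip":5},{"x":0,"y":0,"z":-0.15,"ax":0,"ay":0,"az":0,"grip":5},{"x":0,"y":0,"z":-0.15,"ax":0,"ay":0,"az":0,"grip":5},{"x":0,"y":0,"z":0,"ax":0,"ay":0,"az":0,"grip":5}]'
python3 - <<'E'
from h import *
d={n:vision.snapshot(n) for n in('wrist','top','scene')}
pickle.dump(d,open('d3.pkl','wb'))
s=read_state();print(s['time_s'],s['tcp_pos'],s['ft_force'],s['finger_gap'])
W,S=d['wrist']['img'],d['scene']['img']
cv2.imwrite('pics/i1.png',np.hstack([cv2.resize(W[200:350,220:420],None,fx=2,fy=2,interpolation=2),cv2.resize(S[220:320,270:370],None,fx=3,fy=3,interpolation=2)])[:,:,::-1])
E
```

```text
time_s: 5.38
tcp_pos: [611.0, 33.7, 131.4]
eef_rot: [1.286, 1.158, -1.286]
ft_force: [0.5, -0.2, 0.1]
finger_gap: 14.8
time_s: 5.72
tcp_pos: [610.9, 33.5, 116.8]
eef_rot: [1.287, 1.158, -1.287]
ft_force: [0.5, 1.7, -1.6]
finger_gap: 14.3
5.8667 [611.03074802  33.38971506 117.4689885 ] [-0.50332397  1.75070331 -1.02196584] 14.219426827443815
```

View pics/i1.png

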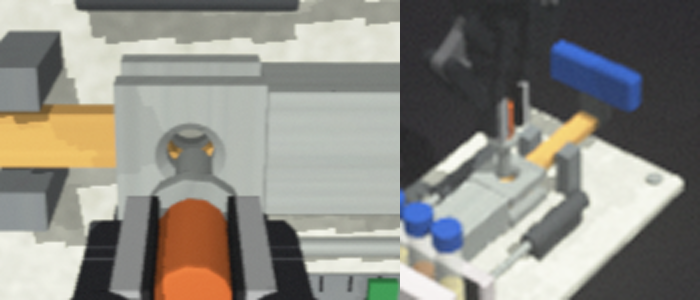

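The pin tip has entered the fork hole centred (left crop about 192,150), with low forces. I'll go on down slowly.

```bash
python3 -m inch '[{"x":0,"y":0,"z":-0.12,"ax":0,"ay":0,"az":0,"grip":5},{"x":0,"y":0,"z":-0.12,"ax":0,"ay":0,"az":0,"grip":5},{"x":0,"y":0,"z":-0.12,"ax":0,"ay":0,"az":0,"grip":5},{"x":0,"y":0,"z":-0.12,"ax":0,"ay":0,"az":0,"grip":5}]' 40;  python3 -m inch '[{"x":0,"y":0,"z":-0.12,"ax":0,"ay":0,"az":0,"grip":5},{"x":0,"y":0,"z":-0.12,"ax":0,"ay":0,"az":0,"grip":5},{"x":0,"y":0,"z":-0.12,"ax":0,"ay":0,"az":0,"grip":5},{"x":0,"y":0,"z":0,"ax":0,"ay":0,"az":0,"grip":5}]'; python3 -m inch '[{"x":0,"y":0,"z":-0.12,"ax":0,"ay":0,"az":0,"grip":5},{"x":0,"y":0,"z":-0.05,"ax":0,"ay":0,"az":0,"grip":5},{"x":0,"y":0,"z":0,"ax":0,"ay":0,"az":0,"grip":5}]'
```

```text
time_s: 6.2
tcp_pos: [610.9, 33.6, 102.6]
eef_rot: [1.287, 1.158, -1.286]
ft_force: [-2.5, 4.7, 2.5]
finger_gap: 14.8
time_s: 6.53
tcp_pos: [610.7, 33.8, 91.2]
eef_rot: [1.287, 1.159, -1.287]
ft_force: [-0.2, 6.0, -4.5]
finger_gap: 14.3
time_s: 6.78
tcp_pos: [611.1, 34.0, 88.1]
eef_rot: [1.288, 1.158, -1.285]
ft_force: [-6.8, 8.9, 20.0]
finger_gap: 14.4
```

```bash
python3 -m inch '[{"x":-0.03,"y":0.06,"z":0,"ax":0,"ay":0,"az":0,"grip":5},{"x":0,"y":0,"z":0,"ax":0,"ay":0,"az":0,"grip":5},{"x":0,"y":0,"z":-0.04,"ax":0,"ay":0,"az":0,"grip":5},{"x":0,"y":0,"z":0,"ax":0,"ay":0,"az":0,"grip":5}]' 40
python3 - <<'E'
from h import *
d={n:vision.snapshot(n) for n in('wrist','top','scene')}
pickle.dump(d,open('d4.pkl','wb'))
s=read_state();print(s['time_s'],s['tcp_pos'],s['ft_force'],s['finger_gap'])
W,S=d['wrist']['img'],d['scene']['img']
cv2.imwrite('pics/i2.png',np.hstack([cv2.resize(W[200:350,220:420],None,fx=2,fy=2,interpolation=2),cv2.resize(S[240:300,300:360],None,fx=5,fy=5,interpolation=2)])[:,:,::-1])
E
```

```text
time_s: 7.12
tcp_pos: [611.0, 34.7, 88.0]
eef_rot: [1.287, 1.154, -1.285]
ft_force: [-7.4, 1.1, 30.1]
finger_gap: 14.4
7.2667 [611.0312483   34.70897667  87.96429248] [-9.03617898  1.57238482 30.47573254] 14.07388110731607
```

View pics/i2.png

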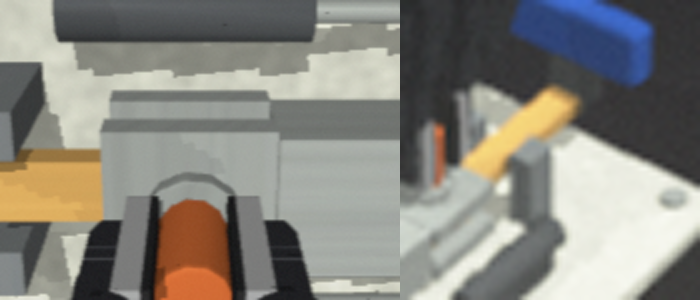

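The flange looks flat on the fork, and the TCP has stopped at z = 88 with a firm 30 N. I'll ease off, release, lift, and look at the seat from the wrist.

```bash
python3 -m inch '[{"x":0,"y":0,"z":0.06,"ax":0,"ay":0,"az":0,"grip":5},{"x":0,"y":0,"z":0,"ax":0,"ay":0,"az":0,"grip":50},{"x":0,"y":0,"z":0,"ax":0,"ay":0,"az":0,"grip":50},{"x":0,"y":0,"z":0,"ax":0,"ay":0,"az":0,"grip":50},{"x":0,"y":0,"z":0,"ax":0,"ay":0,"az":0,"grip":50},{"x":0,"y":0,"z":0.3,"ax":0,"ay":0,"az":0,"grip":50},{"x":0,"y":0,"z":0.8,"ax":0,"ay":0,"az":0,"grip":50},{"x":0,"y":0,"z":0.9,"ax":0,"ay":0,"az":0,"grip":50}]' 40;python3 -m inch '[{"x":0,"y":0,"z":0.3,"ax":0,"ay":0,"az":0,"grip":50},{"x":-0.7,"y":0.07,"z":0,"ax":0,"ay":0,"az":0,"grip":50},{"x":-0.9,"y":0.1,"z":0,"ax":0,"ay":0,"az":0,"grip":50},{"x":-0.9,"y":0.1,"z":0,"ax":0,"ay":0,"az":0,"grip":50},{"x":-0.7,"y":0.07,"z":0,"ax":0,"ay":0,"az":0,"grip":50},{"x":-0.3,"y":0.04,"z":0,"ax":0,"ay":0,"az":0,"grip":50},{"x":0,"y":0,"z":0,"ax":0,"ay":0,"az":0,"grip":50},{"x":0,"y":0,"z":0,"ax":0,"ay":0,"az":0,"grip":50}]'
python3 - <<'E'
from h import *
np.set_printoptions(precision=2,suppress=True)
d={n:vision.snapshot(n) for n in('wrist','top','scene')}
pickle.dump(d,open('d5.pkl','wb'))
s=read_state();print(s['time_s'],s['tcp_pos'],s['ft_force'],s['finger_gap'])
W,S,T=d['wrist']['img'],d['scene']['img'],d['top']['img']
r=cv2.resize(S[235:305,290:360],(300,300),interpolation=2)
t=cv2.resize(T[180:260,275:365],(338,300),interpolation=2)
cv2.imwrite('pics/j1.png',np.vstack([np.hstack([r,t]),np.zeros((4,638,3),np.uint8),cv2.resize(W[180:460],(638,280))])[:,:,::-1])
for n,roi in(('top',(295,190,325,225)),('scene',(310,245,360,290))): print(n,blobs(d[n]['img'],(3,150,100),(14,255,255),roi)[0],proj(d[n],[611,34.5,71]),proj(d[n],[611,34.5,85]))
E
```

```text
time_s: 7.93
tcp_pos: [609.4, 35.1, 147.8]
eef_rot: [1.285, 1.159, -1.289]
ft_force: [0.6, -0.4, -0.2]
finger_gap: 49.9
time_s: 8.6
tcp_pos: [506.0, 46.4, 157.2]
eef_rot: [1.287, 1.156, -1.286]
ft_force: [0.2, -0.2, 0.3]
finger_gap: 49.9
8.75 [506.32  46.34 156.62] [-0.59  0.08  0.58] 49.9462515699983
top [] [311.5  204.61] [311.42 203.02]
scene [] [305.29 270.6 ] [305.07 265.46]
```

View pics/j1.png

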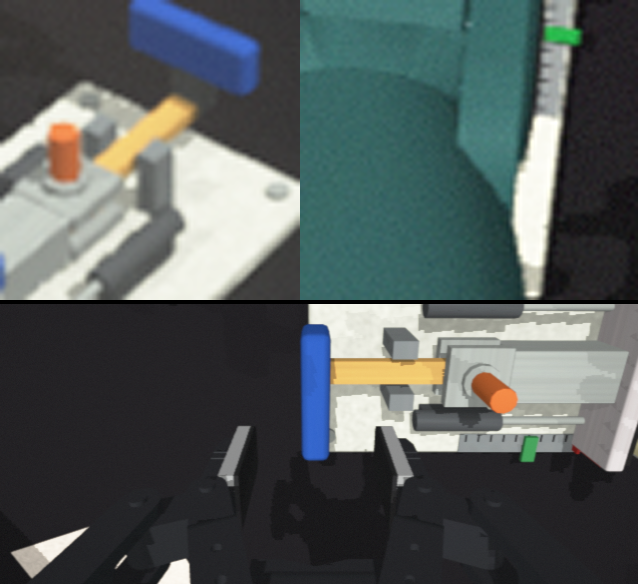

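The pin stands upright with its flange on the fork. The blue handle, near wrist pixel (315,267), lies in line between the open fingers. I'll descend and grip it.

```bash
python3 -m inch '[{"x":0,"y":0,"z":-0.5,"ax":0,"ay":0,"az":0,"grip":50},{"x":0,"y":0,"z":-0.6,"ax":0,"ay":0,"az":0,"grip":50},{"x":0,"y":0,"z":-0.6,"ax":0,"ay":0,"az":0,"grip":50},{"x":0,"y":0,"z":-0.4,"ax":0,"ay":0,"az":0,"grip":50},{"x":0,"y":0,"z":-0.2,"ax":0,"ay":0,"az":0,"grip":50},{"x":0,"y":0,"z":0,"ax":0,"ay":0,"az":0,"grip":50}]';python3 -m inch '[{"x":0,"y":0,"z":0,"ax":0,"ay":0,"az":0,"grip":5},{"x":0,"y":0,"z":0,"ax":0,"ay":0,"az":0,"grip":5},{"x":0,"y":0,"z":0,"ax":0,"ay":0,"az":0,"grip":5},{"x":0,"y":0,"z":0,"ax":0,"ay":0,"az":0,"grip":5},{"x":0,"y":0,"z":0,"ax":0,"ay":0,"az":0,"grip":5},{"x":0,"y":0,"z":0,"ax":0,"ay":0,"az":0,"grip":5}]' 60
python3 - <<'E'
from h import *
np.set_printoptions(precision=2,suppress=True)
s=read_state();print(s['time_s'],s['tcp_pos'],s['ft_force'],s['finger_gap'])
d0=pickle.load(open('d0.pkl','rb'))
u=np.array([-np.cos(np.radians(6)),np.sin(np.radians(6))])
for nm,v in(('start',d0['top']),('d2',pickle.load(open('d2.pkl','rb'))['top']),('now',vision.snapshot('top'))):
  g=blobs(v['img'],(45,120,40),(85,255,255),(325,165,365,215))[0];r=blobs(v['img'],(0,110,60),(4,255,255),(330,165,360,215),1)[0]
  print(nm,g,r)
  if g and r: print((onz(v,g[0][0],13.5)-onz(v,r[0][0],19))[:2]@u)
v=pickle.load(open('d5.pkl','rb'))['wrist']
g=blobs(v['img'],(45,120,40),(85,255,255))[0];r=blobs(v['img'],(0,110,60),(4,255,255),(560,300,600,350),1);print(g,r[0])
for x in g:print(onz(v,x[0],13.5))
for x in r[0]:print(onz(v,x[0],19), (onz(v,g[0][0],13.5)-onz(v,x[0],19))[:2]@u)
E
```

```text
time_s: 9.25
tcp_pos: [505.1, 46.4, 86.5]
eef_rot: [1.286, 1.159, -1.288]
ft_force: [-0.5, -0.1, -1.0]
finger_gap: 49.9
time_s: 9.75
tcp_pos: [505.9, 46.4, 88.5]
eef_rot: [1.287, 1.156, -1.285]
ft_force: [0.2, -0.1, 6.7]
finger_gap: 15.3
9.75 [505.89  46.44  88.55] [ 0.2  -0.12  6.67] 15.303272855926085
start [([345.18, 188.9], [341, 187, 9, 5, 39])] [([344.0, 175.5], [343, 175, 3, 2, 6])]
32.3995811807752
d2 [([345.62, 189.09], [342, 187, 8, 5, 34])] [([344.0, 175.25], [343, 175, 3, 2, 4])]
33.40091292573522
now [([345.08, 189.0], [341, 187, 9, 5, 37])] [([343.8, 175.4], [343, 175, 3, 2, 5])]
32.884873302671174
[([530.06, 324.99], [521, 312, 19, 26, 360])] [([577.36, 325.93], [574, 322, 8, 8, 44])]
[669.15 -47.84  13.5 ]
[703.   -48.89  19.  ] 33.780138203194355
```

Gripped: the opening is 15.3 mm. The pointer needs about 33 mm of travel plus pin play, so I'll pull 30 mm first and then measure.

```bash
python3 -m inch '[{"x":-0.1,"y":0.01,"z":0,"ax":0,"ay":0,"az":0,"grip":5},{"x":-0.2,"y":0.02,"z":0,"ax":0,"ay":0,"az":0,"grip":5},{"x":-0.2,"y":0.021,"z":0,"ax":0,"ay":0,"az":0,"grip":5},{"x":-0.2,"y":0.021,"z":0,"ax":0,"ay":0,"az":0,"grip":5},{"x":-0.2,"y":0.021,"z":0,"ax":0,"ay":0,"az":0,"grip":5},{"x":-0.1,"y":0.01,"z":0,"ax":0,"ay":0,"az":0,"grip":5},{"x":0,"y":0,"z":0,"ax":0,"ay":0,"az":0,"grip":5},{"x":0,"y":0,"z":0,"ax":0,"ay":0,"az":0,"grip":5}]' 60
cat > m.py <<'E'
from h import *
np.set_printoptions(precision=2,suppress=True)
s=read_state();print(s['time_s'],s['tcp_pos'],s['ft_force'],s['finger_gap'])
u=np.array([-np.cos(np.radians(6)),np.sin(np.radians(6))])
d={n:vision.snapshot(n) for n in('wrist','top','scene')};pickle.dump(d,open('d6.pkl','wb'))
for n in ('top','wrist'):
  v=d[n];x,y=proj(v,[669,-48,13.5]).astype(int);k=30 if n=='top' else 100
  roi=(max(x-k,0),max(y-k,0),x+k,y+k);g=blobs(v['img'],(45,120,40),(85,255,255),roi)[0];r=blobs(v['img'],(0,110,60),(4,255,255),roi,1)[0]
  print(n,(x,y),g,r)
  for a in r:
    print('red',onz(v,a[0],19),'rel band',(onz(v,a[0],19)[:2]-[668.7,-48])@u)
    if g: print('rel green blob',(onz(v,a[0],19)-onz(v,g[0][0],13.5))[:2]@u)
E
python3 m.py
```

```text
time_s: 10.47
tcp_pos: [476.9, 49.6, 88.6]
eef_rot: [1.289, 1.155, -1.283]
ft_force: [8.2, 0.0, -1.3]
finger_gap: 14.8
10.4667 [476.94  49.55  88.6 ] [ 8.2   0.02 -1.25] 14.792537198853887
top (np.int64(345), np.int64(188)) [([345.29, 188.95], [341, 187, 9, 5, 38])] [([342.67, 185.33], [342, 185, 2, 2, 3])]
red [676.02 -40.68  19.  ] rel band -6.517505172207696
rel green blob -6.778258603252067
wrist (np.int64(634), np.int64(382)) [([632.25, 384.83], [621, 367, 19, 33, 442])] []
```

```bash
python3 -m inch '[{"x":-0.1,"y":0.011,"z":0,"ax":0,"ay":0,"az":0,"grip":5},{"x":-0.125,"y":0.013,"z":0,"ax":0,"ay":0,"az":0,"grip":5},{"x":0,"y":0,"z":0,"ax":0,"ay":0,"az":0,"grip":5},{"x":0,"y":0,"z":0,"ax":0,"ay":0,"az":0,"grip":5},{"x":0,"y":0,"z":0,"ax":0,"ay":0,"az":0,"grip":5}]' 60
python3 m.py; python3 - <<'E'
from h import *
d=pickle.load(open('d6.pkl','rb'));T,S,W=(d[n]['img'] for n in('top','scene','wrist'))
cv2.imwrite('pics/k1.png',np.hstack([cv2.resize(T[165:205,325:365],(320,320),interpolation=2),cv2.resize(S[220:300,290:370],(320,320),interpolation=2)])[:,:,::-1])
E
```

```text
time_s: 11.03
tcp_pos: [470.5, 50.2, 88.6]
eef_rot: [1.289, 1.154, -1.283]
ft_force: [9.3, 0.8, -0.6]
finger_gap: 15.1
11.0333 [470.5   50.23  88.59] [ 9.28  0.81 -0.61] 15.113283568035762
top (np.int64(345), np.int64(188)) [([346.08, 189.48], [341, 188, 9, 4, 25])] [([342.0, 188.0], [342, 188, 1, 1, 1])]
red [669.11 -39.09  19.  ] rel band 0.5276445939177223
rel green blob -0.8556790595724258
wrist (np.int64(644), np.int64(382)) [([636.5, 389.34], [632, 374, 8, 25, 119])] []
```

View pics/k1.png

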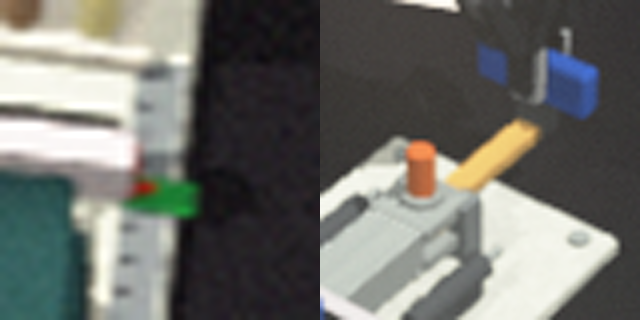

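The left crop shows the red tip over the green band. The right shows the pin upright and seated, and the handle held. The estimates put the pointer within about 1 mm of the band's middle, against a ±5 mm limit, so I'm handing in.

```bash
python3 -c "
from bench import ctrl; print(ctrl.close_job())"
```

```text
the job is handed in; nothing more can be done
None
```

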